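# Feel the reel rim for chips

## Task

Feel the rim of the bakelite reel for chips with the fingertips: come down from above on the brass screw right above the reel foot and run the fingertips along the rim over the row of screws, one after another, to the last screw straight across from the foot. Keep a light touch all the way, so that the sprung reel stays slightly pressed down, without leaving the rim and without pressing it down hard; then lift off there and let the reel come back up. Do not grip or lift the reel, and leave everything else on the counter where it is.

Things in the scene. Friction and masses are not known exactly. Their poses are not given: they have to be found in the camera images.
- arbor: fixed steel service arbor: a round foot 90 mm across and 16 mm high with a sprung centre post that carries the reel. Origin at the centre of its underside, on the counter. Its place and its turn (any direction) differ from run to run; the reel does not turn on it.
- reel (a joint): how far the reel is pressed down on its sprung post, m: 0 at rest, growing as it sinks straight down without tipping. The spring is 800 N/m (0.8 N per mm), well damped. The stop is at 0.016 (about 13 N); negative if the reel is pulled up. A light touch is about 3 to 9 mm, 2.5 to 7 N; beyond 13 mm is too hard; below 0.5 mm counts as having left the rim.
- reel_centre (a point): centre of the brown bakelite centrepin reel (drum 116 mm across, 34 mm thick, lying flat), level with the rim's top, 74 mm above the counter at rest. The rim is a flat raised ring 46 to 58 mm from the centre, 4 mm above the face inside it. x points to the reel foot, z up. Five flush brass screw heads sit in the half of the rim on the +y side; the other half is plain.
- reel_foot (a point): middle of the reel foot: a steel plate 76 mm long, 14 mm high and 4 mm thick, standing upright beside the drum on a short stem, 76 mm from the reel's centre; its top is 15 mm below the rim's top. Sinks with the reel.
- reel_knobs (a point): point on the reel's face midway between its two small bakelite handle knobs, which stand 18 mm either side of the reel's centre along y, 12 mm thick; their tops are 18 mm above the rim's top. Not to be gripped.
- screw1 (a point): the first brass screw head in the row (10 mm across, flush with the top of the rim, 52 mm from the reel's centre), on the rim right above the reel foot. Point at the centre of its top; it sinks with the reel.
- screw2 (a point): the second brass screw head in the row (10 mm across, flush with the top of the rim, 52 mm from the reel's centre), 45 degrees anticlockwise, seen from above, from the one above the foot. Point at the centre of its top; it sinks with the reel.
- screw3 (a point): the third brass screw head in the row (10 mm across, flush with the top of the rim, 52 mm from the reel's centre), 90 degrees anticlockwise, seen from above, from the one above the foot. Point at the centre of its top; it sinks with the reel.
- screw4 (a point): the fourth brass screw head in the row (10 mm across, flush with the top of the rim, 52 mm from the reel's centre), 135 degrees anticlockwise, seen from above, from the one above the foot. Point at the centre of its top; it sinks with the reel.
- screw5 (a point): the fifth and last brass screw head in the row (10 mm across, flush with the top of the rim, 52 mm from the reel's centre), 180 degrees anticlockwise, seen from above, from the one above the foot, straight across the reel from the foot. Point at the centre of its top; it sinks with the reel.
- crank: loose steel crank handle lying on the counter, 88 mm long with a 16 mm bakelite knob standing 30 mm high; origin under its middle. Leave it alone.
- sinker_a: loose grey lead sinker, 28 mm across, 32 mm high, standing; origin under its centre. Leave it alone.
- sinker_b: the other lead sinker, just like the first. Leave it alone.
- pick: loose brass pick with a rubber tip, lying, 120 mm long, 10 mm high; origin under its middle. Leave it alone.
- lure_box: yellow plastic lure box, 92 x 142 mm, 37 mm high, shut; origin under its centre. Leave it alone.
- oiler: small plastic oil bottle, 36 mm across, 85 mm high, standing; origin under its centre. Leave it alone.
- spool: spare aluminium spool, 60 mm across, 24 mm high; origin under its centre. Leave it alone.

How it is judged (in metres and radians):
On the way, in this order (a step that is already met when the one before it is completed fails the run):
1. fingertips lightly pressing the rim at the first screw (tool point within 10 mm of it sideways, reel pressed down at least 1.5 mm by the fingers) (horizontal distance between the grasp point and screw1 below 0.01 m and value of joint reel above 0.0015 m and contact force between the fingers and arbor above 0.3 N), for 0.05 s.
2. fingertips lightly pressing the rim at the second screw (tool point within 10 mm of it sideways, reel pressed down at least 1.5 mm by the fingers) (horizontal distance between the grasp point and screw2 below 0.01 m and value of joint reel above 0.0015 m and contact force between the fingers and arbor above 0.3 N), for 0.05 s.
3. fingertips lightly pressing the rim at the third screw (tool point within 10 mm of it sideways, reel pressed down at least 1.5 mm by the fingers) (horizontal distance between the grasp point and screw3 below 0.01 m and value of joint reel above 0.0015 m and contact force between the fingers and arbor above 0.3 N), for 0.05 s.
4. fingertips lightly pressing the rim at the fourth screw (tool point within 10 mm of it sideways, reel pressed down at least 1.5 mm by the fingers) (horizontal distance between the grasp point and screw4 below 0.01 m and value of joint reel above 0.0015 m and contact force between the fingers and arbor above 0.3 N), for 0.05 s.
5. fingertips lightly pressing the rim at the fifth and last screw (tool point within 10 mm of it sideways, reel pressed down at least 1.5 mm by the fingers) (horizontal distance between the grasp point and screw5 below 0.01 m and value of joint reel above 0.0015 m and contact force between the fingers and arbor above 0.3 N), for 0.05 s.
At the end, for the whole second after the job is handed in: After all five screws have been touched in order, the reel is back up at rest on its spring (within 1.5 mm of its rest height), and every loose thing lies still within 15 mm of where it was (value of joint reel between -0.0015 and 0.0015 m and distance of each of crank, sinker_a, sinker_b, pick, lure_box, oiler, spool from where it was at the start of the episode below 0.015 m and linear speed of each of crank, sinker_a, sinker_b, pick, lure_box, oiler, spool below 0.02 m/s).
It fails at once if the reel is pressed too hard (sunk more than 13 mm) (value of joint reel above 0.013 m).
It fails at once if the reel is pulled up or lifted (more than 4 mm) (value of joint reel below -0.004 m).
It fails at once if the fingertips leave the rim between the first and last screws (tool point low over that half of the rim, the reel not pressed down) (y of the grasp point in the frame of reel_centre above 0.025 m and horizontal distance between the grasp point and reel_centre below 0.068 m and z of the grasp point in the frame of reel_centre below 0.032 m and value of joint reel below 0.0005 m).
It fails at once if one of the loose things around is pushed, lifted or carried (moved more than 15 mm) (distance of any of crank, sinker_a, sinker_b, pick, lure_box, oiler, spool from where it was at the start of the episode above 0.015 m).
It also fails if it takes over 48 s, if anything falls off the work surface, if the arm or the gripper's body presses on something with over 40 N, if the wrist force passes 120 N, or if a joint passes its speed limit or range.

## Robot

A 6-joint arm with a two-finger parallel gripper is mounted at the origin on the work surface. World frame = base frame: x ahead of the robot, y to its left, z up, the work surface at z = 0. Lengths are in mm, angles in rad, forces in N, time in s.
With the tool pointing down it reaches from about 350 to 975 mm from the base axis. Payload 7.1 kg.
Tool frame: the origin (TCP) lies between the finger pads, 19 mm behind the fingertips; this is the grasp point; z points along the fingers, y is the line along which they close (so a half turn about z gives the same grasp; the last joint's range is limited). The gripper opens to 88 mm and grips with 3 to 60 N. Pads are 20 mm wide; open, the fingers measure 115 mm over their backs; the gripper's body (75 mm by 178 mm) begins 61 mm behind the grasp point.
Start: joints at [-1.134, 0.423, 1.63, -0, 1.089, -0.019], TCP at [275.127, -561.168, 241.375] pointing down, gripper open.
Joint ranges: [-3, 3], [-0.9, 2.11], [0.09, 2.58], [-1.31, 4.45], [0.11, 2.69], [-2.54, 2.54]. Speed limits (rad/s): [2.39, 2.39, 3.01, 3.14, 3.14, 3.14].

## Interface

Orientations are given as a rotation vector (axis times angle).
In Python, from workcell import ctrl, vision, status, close_job gives the robot as it stands (ctrl), with the cameras (vision), the readings (status) and the job as plain functions.
- The arm moves only by the shell command python3 jog.py 'ROWS' [OPENING]. ROWS is a JSON list of rows, 1 to 5 of them, each written [[dx, dy, dz], [rx, ry, rz]]: dx, dy, dz in a scale on which 1.0 is 100 cm, then a rotation vector rx, ry, rz in shares of 4 rad (1.0 is 4 rad); each row shifts and turns the commanded pose from where the row before left it, along the tool's axes as they then stand; what a row does not reach is not made up. A row lasts 1/12 s, in which the tool goes at most 41.7 mm and 0.125 rad, less where a joint would pass 70% of its speed; a pose out of reach is approached as far as the arm can. OPENING is the finger opening in mm, set as the command begins (- or left out keeps the last). The fingers move at their own pace and stop on an object; the grip force is fixed at half the most. Time passes only in rows, so rows that do not move let the fingers close. It prints the time, the measured TCP pose, the force, the opening and the grip force at its end. Input that does not fit is refused with a message, and nothing moves.
- status.get_obs(): the state, without advancing time (a new reading comes with each control period).
- vision.get_image(name): name is "side" or "top"; returns a dict with "img" (400x640x3 uint8, red, green, blue), "fx", "fy", "cx", "cy" (pixels), "k1" (the pictures are not rectified: a ray, as slopes to the right and down, at radius r is drawn at 1 + k1 r^2 times it, then the intrinsics apply), "R" (3x3) and "t" (3): a world point X has camera coordinates R X + t. Camera axes: x right, y down, z forward; pixel columns grow to the right and rows downward; lengths in mm; the calibration is good to about 2 mm. A picture is of the moment at which its call begins. There is no depth.
- close_job(): hands the job in; it is judged then, once.
The state is a dict: "t": time; "qpos": joint angles; "qvel": joint speeds; "joint_torque": joint torques, N m; "ee_pos": TCP position; "orientation": TCP orientation; "ft_force": force on the tool from outside, world axes, zero at the start; "moment": the same for the moment, N m; "width": finger opening in mm; "grasp_force": force on a finger pad.
Only numpy, scipy, OpenCV 4.12 (cv2) and the standard library are available. Lean on these libraries where they do the work, as an engineer would, in place of code of your own. Each camera call takes 0.05 s, during which the arm holds its last target. There are 200 camera calls.

## Working session

There is one attempt and no reset: what is moved stays moved. The work goes in short steps, Python scripts to look and compute and a shell command to move; the robot and the scene stay as the last step left them, time stands still between calls to the robot, and variables do not carry over. Pictures are saved under pics/ and viewed, at most 10 in all, crops included, and the job is handed in when it is done.

```bash
ls; mkdir -p pics
python3 - <<'E'
from workcell import ctrl, vision, status, close_job
import cv2
for n in("side","top"):
    d=vision.get_image(n); cv2.imwrite(f"pics/{n}0.png",d["img"][:,:,::-1]); print(n,{k:v for k,v in d.items() if k!="img"})
print(status.get_obs())
E
```

```text
jog.py
pics
workcell.py
side {'fx': 405.6337238562373, 'fy': 405.6337238562373, 'cx': 327.76582247115954, 'cy': 202.05676809830393, 'k1': 0.030498426101271642, 'R': array([[ 0.96520861, -0.26146958, -0.0024486 ],
       [-0.16361902, -0.59663819, -0.78565367],
       [ 0.20396361,  0.75872032, -0.61866172]]), 't': array([-538.28411451,  166.29669728,  907.41429694])}
top {'fx': 504.6271196472415, 'fy': 504.6271196472415, 'cx': 319.9146062871585, 'cy': 204.55534506198413, 'k1': -0.11077622402095805, 'R': array([[ 0.01838867, -0.99982949,  0.00168893],
       [-0.98633733, -0.01841706, -0.16370551],
       [ 0.1637087 ,  0.00134447, -0.98650781]]), 't': array([  17.6681325 ,  569.51972812, 1205.61596137])}
{'t': 0.1, 'qpos': array([-1.13399486e+00,  4.23768856e-01,  1.63061877e+00, -5.12621992e-06,
        1.08857188e+00, -1.89870327e-02]), 'qvel': array([ 0.00093071, -0.00298828, -0.00258092,  0.00071004, -0.00030922,
        0.00070426]), 'joint_torque': array([ 1.10575671e-03, -5.45607626e+01, -2.74324876e+01,  6.45533390e-02,
        1.87886332e-02, -3.46857485e-05]), 'ee_pos': array([ 274.9343741 , -560.75082947,  240.67459322]), 'orientation': array([-3.05906206e+00, -7.09471484e-01,  4.52061751e-04]), 'ft_force': array([-0.15310091,  0.50492257, -0.43541102]), 'moment': array([-0.09079091,  0.03915174, -0.03452357]), 'grasp_force': 0.0, 'width': 87.73444806910818}
```

View pics/top0.png

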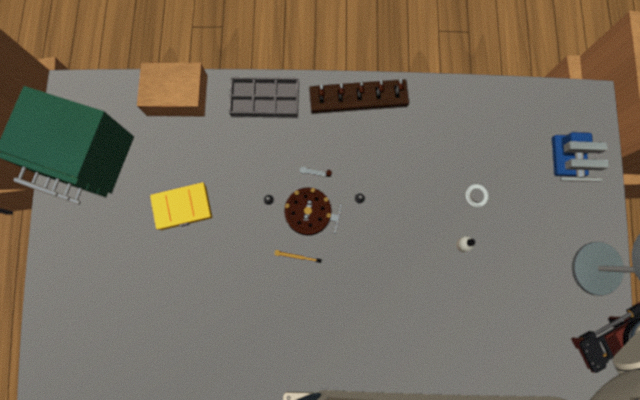

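View pics/side0.png

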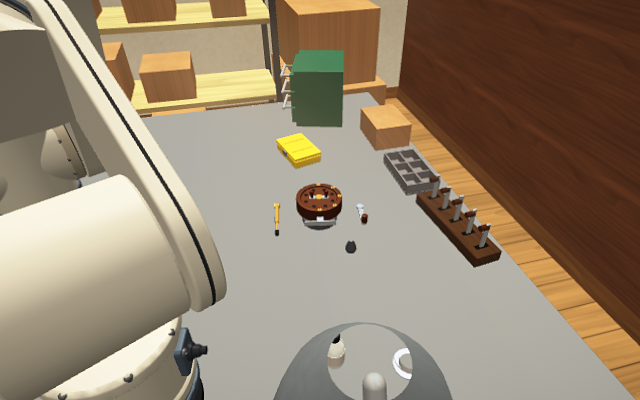

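The top view shows the reel at about (308,211), its foot at about (336,217), the sinkers at (269,199) and (360,198), the crank at (316,172) and the pick at (298,257). The side view shows the reel at about (319,202) with its foot toward the camera. Next I'll enlarge the reel in both views.

Run:
```python
import cv2,numpy as np
t=cv2.imread("pics/top0.png")[160:270,250:380]; s=cv2.imread("pics/side0.png")[170:260,260:390]
f=lambda a:cv2.resize(a,(780,int(a.shape[0]*6)) ,interpolation=cv2.INTER_CUBIC)[:600]
cv2.imwrite("pics/tc.png",cv2.resize(cv2.imread("pics/top0.png")[165:265,250:380],(780,600),interpolation=cv2.INTER_CUBIC))
cv2.imwrite("pics/sc.png",cv2.resize(s,(780,540),interpolation=cv2.INTER_CUBIC))
```

```text
(no output)
```

View pics/tc.png

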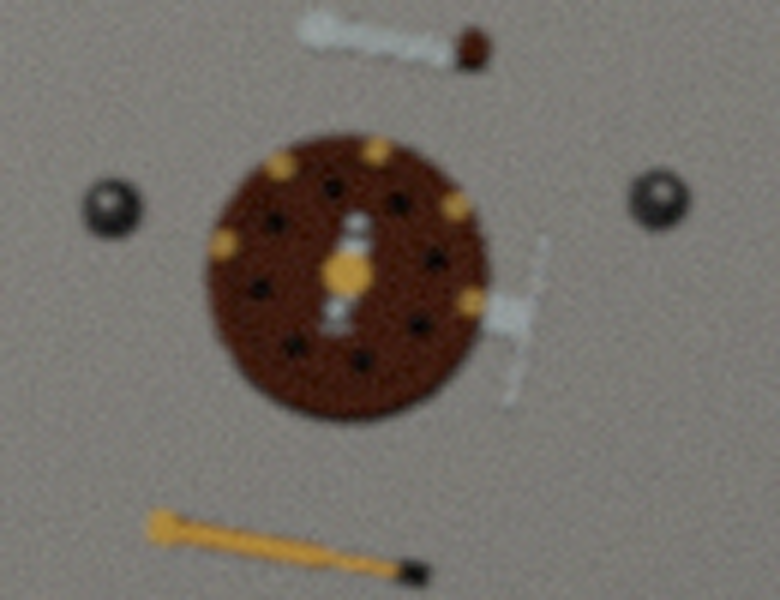

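View pics/sc.png

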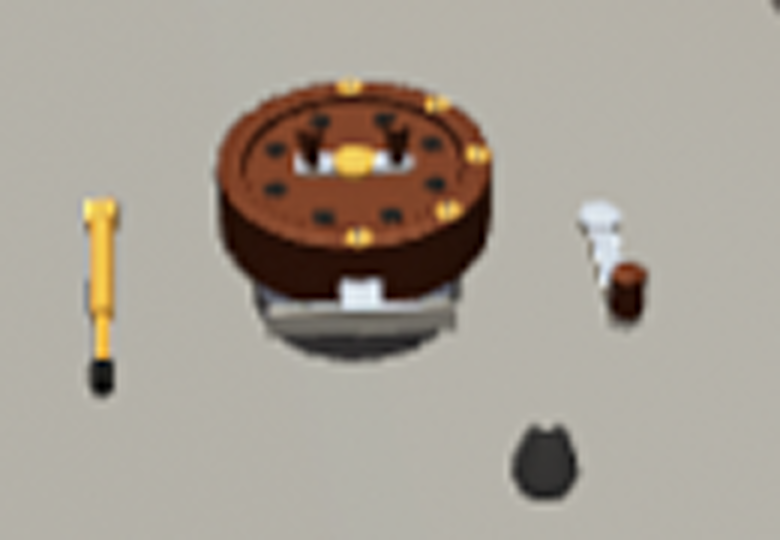

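In the top crop, screws 1 to 5 are at (471,302), (457,206), (377,152), (281,165) and (222,243). In the side crop they are at (357,237), (448,210), (478,153), (437,103) and (350,86). I'll refine these with a colour mask and triangulate.

```bash
cat > h.py <<'E'
import cv2,numpy as np
from workcell import ctrl, vision, status, close_job
def cam(n): return vision.get_image(n)
def ray(d,u,v):
    xd=np.array([(u-d["cx"])/d["fx"],(v-d["cy"])/d["fy"]]); x=xd.copy()
    for _ in range(20): x=xd/(1+d["k1"]*(x@x))
    r=d["R"].T@np.array([*x,1]); return -d["R"].T@d["t"], r/np.linalg.norm(r)
def plane(d,u,v,z):
    o,r=ray(d,u,v); return o+r*(z-o[2])/r[2]
def tri(rs):
    A=sum(np.eye(3)-np.outer(r,r) for o,r in rs); b=sum((np.eye(3)-np.outer(r,r))@o for o,r in rs)
    p=np.linalg.solve(A,b); return p, max(np.linalg.norm(np.cross(p-o,r)) for o,r in rs)
E
python3 - <<'E'
from h import *
S={"top":((250,165),[(471,302),(457,206),(377,152),(281,165),(222,243),(347,273)]),"side":((260,170),[(357,237),(448,210),(478,153),(437,103),(350,86),(354,160)])}
D={};P={}
for n,(o,l) in S.items():
    d=D[n]=cam(n); im=d["img"].astype(float)
    w=np.clip(np.minimum(im[...,0],im[...,1])-im[...,2]-0.25*im.max(2),0,None)*(im[...,1]>0.55*im[...,0])
    P[n]=[]
    for c in l:
        u,v=[(c[i]+.5)/6-.5+o[i] for i in(0,1)]
        Y,X=np.mgrid[0:400,0:640]; m=w*(np.hypot(X-u,Y-v)<3.2)
        P[n].append((u,v) if m.sum()<30 else ((m*X).sum()/m.sum(),(m*Y).sum()/m.sum())); print(n,np.round([u,v],1),np.round(P[n][-1],2))
Q=[]
for a,b in zip(P["top"],P["side"]):
    p,e=tri([ray(D["top"],*a),ray(D["side"],*b)]); Q.append(p); print(p.round(1),round(e,1))
Q=np.array(Q)[:5]
# centre and turn: Kabsch 2D of nominal ring vs. measured, for each source
def fit(q):
    a=np.radians(np.arange(5)*45); M=52*np.c_[np.cos(a),np.sin(a)]
    m,c=M.mean(0),q.mean(0); A=(M-m);B=q-c
    th=np.arctan2((A[:,0]*B[:,1]-A[:,1]*B[:,0]).sum(),(A*B).sum()); R=np.array([[np.cos(th),-np.sin(th)],[np.sin(th),np.cos(th)]])
    print("c",(c-R@m).round(1),"th",np.degrees(th).round(1),"res",np.linalg.norm(A@R.T-B,axis=1).round(1)); return c-R@m,th
fit(Q[:,:2])
for n in D: fit(np.array([plane(D[n],*p,74)[:2] for p in P[n][:5]]))
from scipy.spatial.transform import Rotation as Ro
print(Ro.from_rotvec(status.get_obs()["orientation"]).as_matrix().round(3))
E
```

```text
top [328.1 214.9] [327.81 214.85]
top [325.8 198.9] [325.22 199.13]
top [312.4 189.9] [312.12 190.08]
top [296.4 192.1] [296.52 192.68]
top [286.6 205.1] [287.22 205.28]
top [307.4 210.1] [307.37 210.09]
side [319.1 209.1] [319.3  209.24]
side [334.2 204.6] [334.24 204.72]
side [339.2 195.1] [339.01 195.26]
side [332.4 186.8] [332.09 187.03]
side [317.9 183.9] [317.74 184.37]
side [318.6 196.2] [318.56 196.39]
[539.6   8.6  70.8] 0.6
[578.6  15.5  71.1] 0.1
[600.3  47.9  72.1] 0.1
[592.9  85.8  72.5] 0.2
[560.8 107.7  72. ] 0.8
[550.3  58.5  70.9] 0.6
c [549.9  58.3] th -101.8 res [1.3 0.8 0.6 1.  1.5]
c [549.9  58.3] th -102.1 res [1.4 0.9 0.8 1.  1.7]
c [548.7  55.3] th -101.6 res [0.5 0.2 0.7 0.1 1.2]
[[ 0.898  0.44  -0.   ]
 [ 0.44  -0.898  0.001]
 [ 0.    -0.001 -1.   ]]
```

The rows are not in the units I measure in: shifts go in shares of 100 cm and turns go in shares of 4 rad. I convert before sending: 30 mm / 1000 = 0.03, -24 mm / 1000 = -0.024.

```bash
python3 jog.py '[[[0.03, -0.024, 0], [0, 0, 0]], [[0.03, -0.024, 0], [0, 0, 0]], [[0.03, -0.024, 0], [0, 0, 0]], [[0.03, -0.024, 0], [0, 0, 0]], [[0.03, -0.024, 0], [0, 0, 0]]]' 0 && python3 jog.py '[[[0.03, -0.024, 0], [0, 0, 0]], [[0.03, -0.024, 0], [0, 0, 0]], [[0.03, -0.024, 0], [0, 0, 0]], [[0.03, -0.024, 0], [0, 0, 0]], [[0.03, -0.024, 0], [0, 0, 0]]]' && python3 jog.py '[[[0.03, -0.024, 0], [0, 0, 0]], [[0.03, -0.024, 0], [0, 0, 0]], [[0.03, -0.024, 0], [0, 0, 0]], [[0.03, -0.024, 0], [0, 0, 0]], [[0.03, -0.024, 0], [0, 0, 0]]]'
```

```text
t: 0.62
ee_pos: [357.2, -385.7, 241.2]
orientation: [-3.06, -0.709, 0.0]
ft_force: [0.7, 0.2, -0.6]
width: 57.7
grasp_force: 0.0
t: 1.03
ee_pos: [439.2, -211.8, 241.5]
orientation: [3.06, 0.709, 0.0]
ft_force: [1.2, -0.1, 0.4]
width: 24.6
grasp_force: 0.0
t: 1.45
ee_pos: [521.2, -37.9, 241.5]
orientation: [3.06, 0.71, 0.0]
ft_force: [0.2, -1.0, 0.6]
width: 0.3
grasp_force: 0.0
```

Scaled: 40 mm / 1000 = 0.04, 30 mm / 1000 = 0.03.

```bash
python3 jog.py '[[[0.03, -0.024, 0], [0, 0, 0]], [[0, 0, 0.04], [0, 0, 0]], [[0, 0, 0.04], [0, 0, 0]], [[0, 0, 0], [0, 0, 0]], [[0, 0, 0], [0, 0, 0]]]'
python3 - <<'E'
from h import *
o=status.get_obs(); print(o["ee_pos"],o["ft_force"])
from scipy.spatial.transform import Rotation as Ro
R=Ro.from_rotvec(o["orientation"]).as_matrix();print((R.T@(np.array([539,7,130])-o["ee_pos"])).round(1))
for n in("top","side"):
    d=cam(n); u=(270,150) if n=="top" else (270,120)
    cv2.imwrite(f"pics/{n}1.png",cv2.resize(d["img"][u[1]:u[1]+100,u[0]:u[0]+130,::-1],(780,600),interpolation=cv2.INTER_CUBIC))
E
```

```text
t: 1.87
ee_pos: [535.5, -4.9, 160.0]
orientation: [-3.059, -0.71, 0.008]
ft_force: [0.3, 0.2, -0.0]
width: 0.4
grasp_force: 0.0
[535.46210324  -4.90828181 159.95372507] [ 0.33012118  0.20224355 -0.01666842]
[ 8.6 -9.1 29.9]
```

View pics/side1.png

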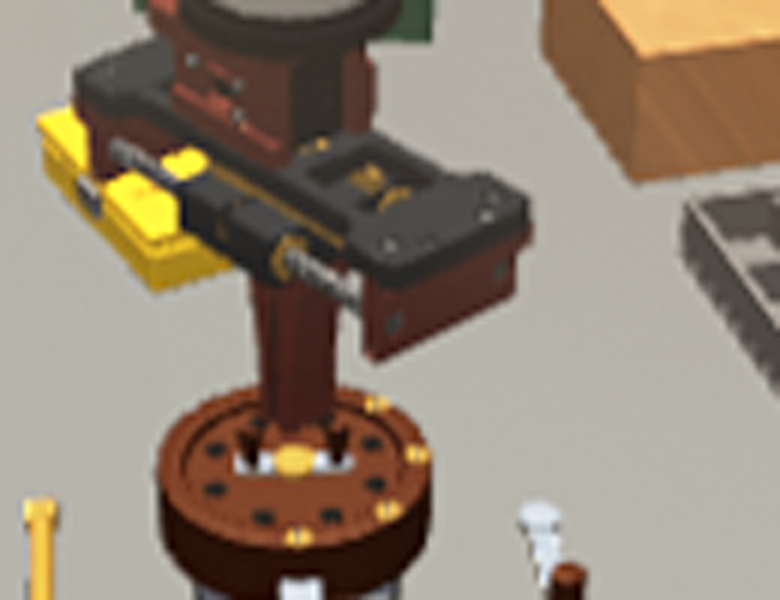

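The side crop shows the closed fingertips at about (300,425), above the reel. Screw 1 is at (299,537), still clear below them. I'll move to just above screw 1.

Scaled: 30 mm / 1000 = 0.03, 20 mm / 1000 = 0.02.

```bash
python3 jog.py '[[[0.0086, -0.0091, 0.02], [0, 0, 0]], [[0, 0, 0.03], [0, 0, 0]], [[0, 0, 0], [0, 0, 0]], [[0, 0, 0], [0, 0, 0]]]'
python3 - <<'E'
from h import *
d=cam("side"); 
def proj(d,X):
    c=d["R"]@np.array(X)+d["t"]; x=c[:2]/c[2]; x=x*(1+d["k1"]*(x@x)); return (x*d["fx"]+[d["cx"],d["cy"]])
o=status.get_obs(); p=o["ee_pos"]-[0,0,19]; print("tip side",proj(d,p).round(1),"screw1 seen 319.3,209.2; pred tip at z=73",proj(d,[p[0],p[1],73]).round(1),o["ft_force"])
cv2.imwrite("pics/side2.png",cv2.resize(d["img"][150:250,255:385,::-1],(780,600),interpolation=cv2.INTER_CUBIC))
E
```

```text
t: 2.3
ee_pos: [541.0, 6.4, 112.6]
orientation: [3.061, 0.709, -0.0]
ft_force: [0.7, -0.2, 1.1]
width: 0.1
grasp_force: 0.0
tip side [320.5 201.9] screw1 seen 319.3,209.2; pred tip at z=73 [320.6 208.9] [ 1.37864624 -0.41601309  0.52232188]
```

View pics/side2.png

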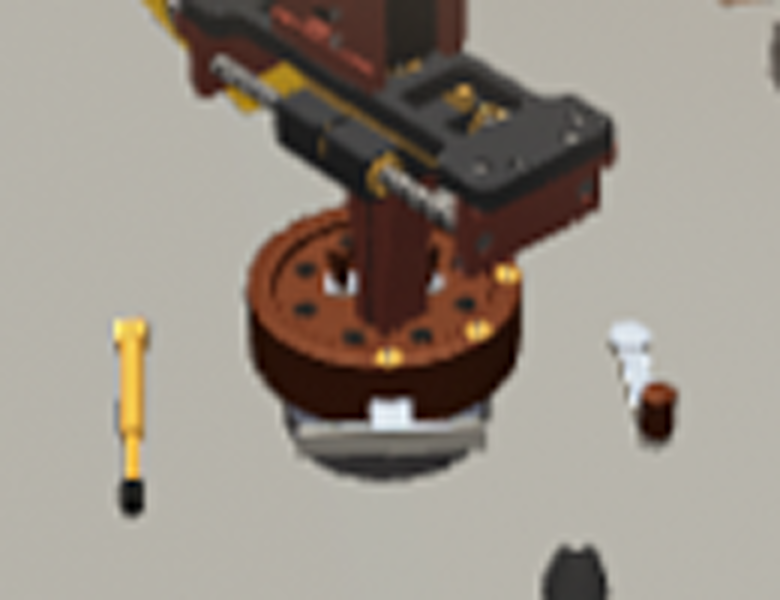

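The tip is lined up over screw 1, which is at (388,357) in the crop, and about 20 mm above it. I'll come down gently.

Scaled: 8 mm / 1000 = 0.008, -1.6 mm / 1000 = -0.0016.

```bash
python3 jog.py '[[[-0.0009, -0.0016, 0.008], [0, 0, 0]], [[0, 0, 0.006], [0, 0, 0]], [[0, 0, 0], [0, 0, 0]], [[0, 0, 0], [0, 0, 0]]]';  python3 jog.py '[[[0, 0, 0.0025], [0, 0, 0]], [[0, 0, 0], [0, 0, 0]], [[0, 0, 0], [0, 0, 0]]]'; python3 jog.py '[[[0, 0, 0], [0, 0, 0]]]'
```

```text
t: 2.68
ee_pos: [539.3, 7.8, 97.6]
orientation: [3.06, 0.71, 0.0]
ft_force: [-0.6, 1.0, 0.1]
width: 0.2
grasp_force: 0.0
t: 2.93
ee_pos: [539.3, 7.9, 94.9]
orientation: [-3.06, -0.71, 0.0]
ft_force: [0.6, -0.6, -1.0]
width: 0.1
grasp_force: 0.0
t: 3.02
ee_pos: [539.4, 7.9, 94.9]
orientation: [-3.06, -0.71, -0.0]
ft_force: [0.5, 0.1, 0.1]
width: 0.5
grasp_force: 0.0
```

Scaled: 3.5 mm / 1000 = 0.0035.

```bash
python3 jog.py '[[[0, 0, 0.0035], [0, 0, 0]], [[0, 0, 0], [0, 0, 0]], [[0, 0, 0], [0, 0, 0]]]'|sed -n '2p;4p'; for i in 1 2 3; do python3 jog.py '[[[0, 0, 0], [0, 0, 0]]]'|sed -n '2p;4p'; done; python3 jog.py '[[[0, 0, 0.0025], [0, 0, 0]], [[0, 0, 0], [0, 0, 0]], [[0, 0, 0], [0, 0, 0]]]'|sed -n '2p;4p'; for i in 1 2 3 4; do python3 jog.py '[[[0, 0, 0], [0, 0, 0]]]'|sed -n '2p;4p'; done
```

```text
ee_pos: [539.5, 7.9, 91.4]
ft_force: [0.8, -0.2, 1.3]
ee_pos: [539.5, 7.9, 91.5]
ft_force: [1.3, 0.6, 1.2]
ee_pos: [539.5, 7.9, 91.5]
ft_force: [0.9, -0.3, 1.6]
ee_pos: [539.5, 7.9, 91.5]
ft_force: [1.0, 0.8, 1.7]
ee_pos: [539.5, 7.9, 88.9]
ft_force: [1.3, 0.3, 3.3]
ee_pos: [539.5, 7.9, 89.0]
ft_force: [0.8, 0.2, 3.7]
ee_pos: [539.5, 7.9, 89.0]
ft_force: [0.7, 0.2, 3.4]
ee_pos: [539.5, 7.9, 89.0]
ft_force: [0.7, -0.5, 2.7]
ee_pos: [539.5, 7.9, 89.0]
ft_force: [1.5, 0.5, 3.2]
```

Force is about 3.3 N at z = 89, so contact was at about 93.1. I'll press to 87.3 and work out the arc.

Scaled: 1.7 mm / 1000 = 0.0017.

```bash
python3 jog.py '[[[0, 0, 0.0017], [0, 0, 0]], [[0, 0, 0], [0, 0, 0]]]'|sed -n '2p;4p'
python3 - <<'E'
from h import *
from scipy.spatial.transform import Rotation as Ro
o=status.get_obs(); R=Ro.from_rotvec(o["orientation"]).as_matrix()
p=o["ee_pos"].copy(); print(p)
for k in range(1,17):
    a=np.radians(-101.8+11.25*k); q=np.array([549.7+52*np.cos(a),57.5+52*np.sin(a),p[2]]); print(k,q.round(1),(R.T@(q-p)).round(1)[:2]); p=q
E
```

```text
ee_pos: [539.5, 7.9, 87.1]
ft_force: [0.3, 0.2, 4.5]
[539.48096966   7.92122386  87.12294765]
1 [549.2   5.5  87.1] [7.7 6.5]
2 [559.4   6.4  87.1] [9.5 3.7]
3 [569.1   9.3  87.1] [10.   1.7]
4 [578.2  14.   87.1] [10.2 -0.3]
5 [586.1  20.4  87.1] [ 9.9 -2.2]
6 [592.7  28.2  87.1] [ 9.3 -4.1]
7 [597.5  37.1  87.1] [ 8.3 -5.9]
8 [600.6  46.9  87.1] [ 7.  -7.4]
9 [601.7  57.   87.1] [ 5.4 -8.6]
10 [600.8  67.2  87.1] [ 3.7 -9.5]
11 [597.9  76.9  87.1] [  1.7 -10. ]
12 [593.2  86.   87.1] [ -0.3 -10.2]
13 [586.8  93.9  87.1] [-2.2 -9.9]
14 [579.  100.5  87.1] [-4.1 -9.3]
15 [570.1 105.3  87.1] [-5.9 -8.3]
16 [560.3 108.4  87.1] [-7.4 -7. ]
```

Scaled: 4.8 mm / 1000 = 0.0048, 4.7 mm / 1000 = 0.0047.

```bash
python3 jog.py '[[[0.0038, 0.0032, 0], [0, 0, 0]], [[0.0038, 0.0032, 0], [0, 0, 0]], [[0.0047, 0.0018, 0], [0, 0, 0]], [[0.0048, 0.0019, 0], [0, 0, 0]], [[0, 0, 0], [0, 0, 0]]]'|sed -n '2p;4p'; python3 jog.py '[[[0, 0, 0], [0, 0, 0]]]'|sed -n '2p;3p;4p'
```

```text
ee_pos: [559.3, 6.2, 86.9]
ft_force: [-1.7, -0.7, 4.6]
ee_pos: [559.3, 6.2, 87.0]
orientation: [3.06, 0.71, -0.0]
ft_force: [-0.7, -0.3, 6.0]
```

Scaled: 5.1 mm / 1000 = 0.0051, 5 mm / 1000 = 0.005.

```bash
python3 jog.py '[[[0.005, 0.0008, 0], [0, 0, 0]], [[0.005, 0.0008, 0], [0, 0, 0]], [[0.0051, -0.0001, 0], [0, 0, 0]], [[0.0051, -0.0001, 0], [0, 0, 0]], [[0, 0, 0], [0, 0, 0]]]'|sed -n '2p;4p'; python3 jog.py '[[[0, 0, 0], [0, 0, 0]]]'|sed -n '2p;3p;4p'; python3 jog.py '[[[0.005, -0.0011, 0], [0, 0, 0]], [[0.005, -0.0011, 0], [0, 0, 0]], [[0.0046, -0.002, 0], [0, 0, 0]], [[0.0046, -0.002, 0], [0, 0, 0]], [[0, 0, 0], [0, 0, 0]]]'|sed -n '2p;4p'; python3 jog.py '[[[0.0042, -0.0029, 0], [0, 0, 0]], [[0.0042, -0.0029, 0], [0, 0, 0]], [[0.0035, -0.0037, 0], [0, 0, 0]], [[0.0035, -0.0037, 0], [0, 0, 0]], [[0, 0, 0], [0, 0, 0]]]'|sed -n '2p;4p'; for i in 1 2; do python3 jog.py '[[[0, 0, 0], [0, 0, 0]]]'|sed -n '2p;3p;4p'; done
```

```text
ee_pos: [579.2, 14.5, 87.3]
ft_force: [-0.1, -0.5, 4.6]
ee_pos: [579.2, 14.4, 87.4]
orientation: [3.06, 0.71, 0.004]
ft_force: [0.7, 1.8, 3.5]
ee_pos: [593.3, 28.8, 87.3]
ft_force: [-0.1, 1.4, 4.8]
ee_pos: [601.0, 47.7, 87.3]
ft_force: [-0.5, 1.9, 4.3]
ee_pos: [601.0, 47.7, 87.4]
orientation: [-3.06, -0.71, -0.002]
ft_force: [0.4, 2.8, 3.9]
ee_pos: [601.0, 47.6, 87.4]
orientation: [-3.06, -0.709, -0.003]
ft_force: [0.6, 4.1, 5.8]
```

Scaled: -4.7 mm / 1000 = -0.0047, -4.2 mm / 1000 = -0.0042.

```bash
python3 jog.py '[[[0.0025, -0.0042, 0], [0, 0, 0]], [[0.0025, -0.0042, 0], [0, 0, 0]], [[0.0018, -0.0047, 0], [0, 0, 0]], [[0.0018, -0.0047, 0], [0, 0, 0]], [[0, 0, 0], [0, 0, 0]]]'|sed -n '2p;4p'; python3 jog.py '[[[0, 0, 0], [0, 0, 0]]]'|sed -n '2p;4p'
python3 - <<'E'
from h import *
for n in("side","top"):
    d=cam(n); o=status.get_obs(); print(o["ft_force"].round(1),o["moment"].round(2))
cv2.imwrite("pics/top3.png",cv2.resize(d["img"][165:265,250:380,::-1],(780,600),interpolation=cv2.INTER_CUBIC))
E
```

```text
ee_pos: [600.2, 67.3, 87.2]
ft_force: [0.4, 0.0, 4.4]
ee_pos: [600.2, 67.3, 87.2]
ft_force: [-0.6, 2.3, 4.4]
[0.2 3.4 4.7] [0.55 0.05 0.  ]
[-0.2  3.8  5. ] [ 0.69  0.07 -0.03]
```

Scaled: -5.1 mm / 1000 = -0.0051, -5 mm / 1000 = -0.005.

```bash
python3 jog.py '[[[0.0009, -0.005, 0], [0, 0, 0]], [[0.0009, -0.005, 0], [0, 0, 0]], [[-0.0001, -0.0051, 0], [0, 0, 0]], [[-0.0001, -0.0051, 0], [0, 0, 0]], [[0, 0, 0], [0, 0, 0]]]'|sed -n '2p;4p'; python3 jog.py '[[[0, 0, 0], [0, 0, 0]]]'|sed -n '2p;3p;4p'; python3 jog.py '[[[-0.0011, -0.005, 0], [0, 0, 0]], [[-0.0011, -0.005, 0], [0, 0, 0]], [[-0.002, -0.0046, 0], [0, 0, 0]], [[-0.002, -0.0046, 0], [0, 0, 0]], [[0, 0, 0], [0, 0, 0]]]'|sed -n '2p;4p'; python3 jog.py '[[[0, 0, 0], [0, 0, 0]]]'|sed -n '2p;3p;4p'
```

```text
ee_pos: [592.5, 86.2, 87.2]
ft_force: [0.6, 1.1, 4.8]
ee_pos: [592.5, 86.1, 87.2]
orientation: [-3.059, -0.71, 0.0]
ft_force: [-0.0, 3.0, 4.4]
ee_pos: [578.0, 100.5, 87.2]
ft_force: [0.2, 1.3, 4.9]
ee_pos: [578.0, 100.5, 87.1]
orientation: [-3.059, -0.71, 0.002]
ft_force: [-0.4, 3.2, 4.8]
```

```bash
python3 jog.py '[[[-0.0028, -0.0041, 0], [0, 0, 0]], [[-0.0028, -0.0041, 0], [0, 0, 0]], [[-0.0034, -0.0034, 0], [0, 0, 0]], [[-0.0034, -0.0034, 0], [0, 0, 0]], [[0, 0, 0], [0, 0, 0]]]'|sed -n '2p;4p'; for i in 1 2; do python3 jog.py '[[[0, 0, 0], [0, 0, 0]], [[0, 0, 0], [0, 0, 0]]]'|sed -n '1,4p';done
```

```text
ee_pos: [560.0, 108.1, 87.1]
ft_force: [0.7, 0.8, 4.8]
t: 8.45
ee_pos: [560.0, 108.1, 86.9]
orientation: [-3.06, -0.709, 0.003]
ft_force: [-1.7, 3.6, 5.3]
t: 8.62
ee_pos: [560.1, 108.0, 86.8]
orientation: [-3.06, -0.709, 0.003]
ft_force: [-2.0, 3.0, 5.4]
```

Scaled: -10 mm / 1000 = -0.01, -5 mm / 1000 = -0.005.

```bash
python3 jog.py '[[[0, 0, -0.002], [0, 0, 0]], [[0, 0, -0.002], [0, 0, 0]], [[0, 0, -0.002], [0, 0, 0]], [[0, 0, -0.005], [0, 0, 0]], [[0, 0, -0.01], [0, 0, 0]]]'|sed -n '2p;4p'; python3 jog.py '[[[0, 0, -0.025], [0, 0, 0]], [[0, 0, -0.03], [0, 0, 0]], [[0, 0, -0.03], [0, 0, 0]], [[0, 0, 0], [0, 0, 0]], [[0, 0, 0], [0, 0, 0]]]'
python3 - <<'E'
from h import *
d=cam("side"); cv2.imwrite("pics/side4.png",d["img"][:,:,::-1])
E
```

```text
ee_pos: [560.3, 107.4, 107.6]
ft_force: [-0.6, -0.1, -1.1]
t: 9.45
ee_pos: [562.4, 107.8, 195.7]
orientation: [3.06, 0.71, 0.007]
ft_force: [-0.1, -0.1, -0.8]
width: 0.3
grasp_force: 0.0
```

View pics/side4.png

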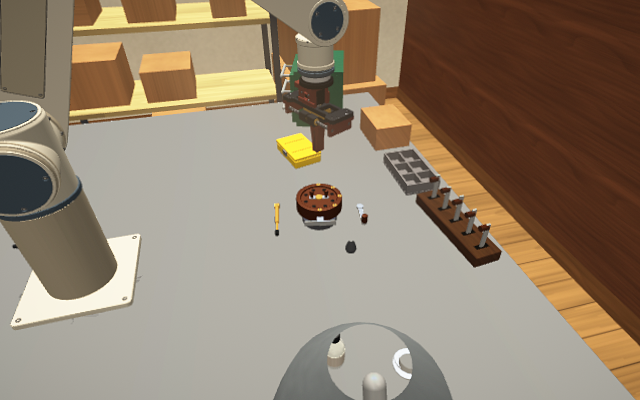

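The gripper is clear above the reel, which is back up at (319,202). The pick, crank, sinker, box, oiler and spool are all where they were at the start.

```bash
python3 -c "from workcell import ctrl, vision, status, close_job; print(close_job())"
```

```text
the job is handed in; nothing more can be done
None
```

I ran the closed fingertips along the rim from screw 1 to screw 5 at a steady light touch (about 3.5–6 N, roughly 6 mm of sink), lifted off, saw the reel back up and no visible change in the loose things, and handed the job in at about 9.5 s; no verdict was returned.

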